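# Shut and lock the key bin, then arm the hall alarm

## Robot

A 6-joint arm with a two-finger parallel gripper is mounted at the origin on the work surface. World frame = base frame: x ahead of the robot, y to its left, z up, the work surface at z = 0. Lengths are in m, angles in rad, forces in N, time in s.
With the tool pointing down it reaches from about 0.325 to 0.75 m from the base axis. Payload 7.6 kg.
Tool frame: the origin (TCP) lies midway between the tips of the shut fingers; the grasp point (between the pads) lies 19 mm behind it; z points along the fingers, y is the line along which they close (so a half turn about z gives the same grasp; the last joint's range is limited). The gripper opens to 85 mm and grips with 20 to 120 N. Pads are 22 mm wide; open, the fingers measure 114 mm over their backs; the gripper's body (76 mm by 85 mm) begins 54 mm behind the grasp point. The pads swing forward as they close: fully open they stand 13 mm farther back than shut.
Start: joints at [1.245, 0.052, 1.401, -0, 1.689, -0.07], TCP at [0.133, 0.508, 0.231] pointing down, gripper open.
Joint ranges: [-2.9, 2.9], [-0.91, 2.17], [0.12, 2.37], [-1.06, 4.2], [0.26, 2.73], [-2.93, 2.93]. Speed limits (rad/s): [2.57, 2.57, 3.01, 3.14, 3.14, 3.14].

## Interface

Orientations are given as a unit quaternion [w, x, y, z].
In Python, from workcell import env gives the robot as it stands.
- The arm moves only by the tool move_arm, never from a script. Its argument "plan" is a list of rows, each a list of 3 entries, a list of its own where there are three numbers: the turn, a rotation vector about the tool's x, y, z in units of 5 degrees (1.0 is 5 degrees), then the shift along the tool's x, y, z in m, then the opening, from 0 (shut) to 1 (fully open). In form: [[[rx, ry, rz], [tx, ty, tz], grip], ...]. A call has 1 to 5 rows; each row is the pose to reach, as a shift and turn from the pose commanded when the call began, along the tool's axes at that moment; what a row does not reach only later rows make up. A row lasts 1/12 s, in which the tool goes at most 41.7 mm and 7.16 degrees, less where a joint would pass 70% of its speed; a pose out of reach is approached as far as the arm can. A call with a gripper value outside its range is refused whole. The fingers move at their own pace and stop on an object; "force" is the grip in N (left out, the last holds). Time passes only in rows, so rows that repeat a pose let the fingers close. It gives the time, the measured TCP pose, the force, the opening and the grip force at its end, in the units of the state.
- env.sense(): the state, without advancing time (a new reading comes with each control period).
- env.snapshot(name): name is "side" or "top"; returns the picture (400x640x3 uint8, blue, green, red); there is no depth.
- env.calibration(name): a dict with "mtx" (3x3 intrinsics, pixels), "k1" (the pictures are not rectified: a ray, as slopes to the right and down, at radius r is drawn at 1 + k1 r^2 times it, then the intrinsics apply), "cam_to_world" (4x4, takes a point from camera to world coordinates). Camera axes: x right, y down, z forward; pixel columns grow to the right and rows downward; lengths in m; the calibration is good to about 2 mm. A picture is of the moment at which its call begins. calibration takes no time and is no camera call.
- env.close_job(): hands the job in; it is judged then, once.
The state is a dict: "clock": time; "joints": joint angles; "joint_vel": joint speeds; "effort": joint torques, N m; "ee_pos": TCP position; "tcp_rot": TCP orientation; "wrist_force": force on the tool from outside, world axes, zero at the start; "moment": the same for the moment, N m; "grip_width": opening from 0.0 (shut) to 1.0 (fully open); "grasp_force": force on a finger pad.
Only numpy, scipy, OpenCV 4.12 (cv2) and the standard library are available. Lean on these libraries where they do the work, as an engineer would, in place of code of your own. Each camera call takes 0.05 s, during which the arm holds its last target. There are 200 camera calls.

## Task

Secure the spare keys before leaving: push the tilt-out key bin fully shut, then press the orange end of the rocker on top of its housing fully down to lock it, and last press the green button on its remote puck all the way in to arm the alarm, and let it spring back. Do these in that order with the fingertips only; pick nothing up, keep the green puck about where it lies, and leave the blue button unpressed and the blue puck, car fob, torch and key bowl where they are.

Things in the scene. Friction and masses are not known exactly. Their poses are not given: they have to be found in the camera images.
- key_unit: Pale plastic key-bin housing, 110 deep (x) x 180 wide (y) x 140 mm high, fixed to the ledge. Origin: centre of its underside. Its open front, with the tilt-out bin, faces its own -x; z up. The ledge is at z = 0.
- bin (a joint): Opening angle of the tilt-out bin, rad: 0 = shut (hard stop), 0.55 = fully tilted out, top leaning to the housing's -x. Hinge along the housing's y, at 55 mm to -x of the housing's origin, 12 mm above the ledge. Stiff: stays where left; about 2 N on the top edge towards the housing's +x shuts it.
- bin_lip (a point): Middle of the outer top edge (blue strip) of the bin's front panel; swings with the bin. The panel is 176 mm wide, 133 mm tall above the hinge, 5 mm thick; shut, this edge stands 145 mm above the ledge and 60 mm to -x of the housing's origin.
- lock_rocker (a joint): Lock rocker angle, rad: 0 = unlocked, orange end up; 0.4 = locked, orange end fully down (hard stop). Stays where left; about 1.5 N on the orange end turns it. White paddle, 66 mm long (housing's y), 30 wide, 8 thick, its orange end towards the housing's +y; pivot 154 mm above the ledge, 15 mm to +x of the housing's origin, mid width.
- lock_end (a point): Point on the upper face of the rocker's orange end, 22 mm from the pivot and 11 mm from the end; moves with the rocker. It stands about 162 mm above the ledge unlocked and sinks about 9 mm to locked.
- green_puck: Loose round remote, grey, 68 mm across and 16 mm high, about 150 g, lying flat on the ledge, with a green push button in the middle of its top. Origin: centre of its underside, z up. To be pressed where it lies, not lifted.
- green_button (a joint): Travel of the green button, m: 0 = released, 0.005 = all the way in (hard stop). Spring: starts at 1.5 N, 4 N at the stop; it springs back by itself.
- green_top (a point): Centre of the top of the green button (36 mm across), 24 mm above the ledge when released; sinks with it.
- blue_puck: A second loose remote, the same as the green one but with a blue button: not to be pressed or moved. Origin: centre of its underside.
- blue_button (a joint): Travel of the blue button, m: 0 = released, 0.005 = all the way in. Must stay released.
- car_fob: Loose black car fob, 72 x 38 x 15 mm, with a small steel ring at one end. Bystander. Origin: centre of its underside, length along x.
- torch: Loose yellow plastic torch lying along its x, 150 mm long, 36 mm across the head, 36 mm high. Bystander. Origin: middle of its length on the ledge.
- key_bowl: Loose speckled beige stoneware bowl, 132 mm across the rim, 55 mm high. Bystander. Origin: centre of its underside.
Things that resemble listed ones, but are neither listed nor needed, are in the scene too. Leave any purple look-alike of the green_puck alone.

How it is judged:
On the way, in this order (a step that is already met when the one before it is completed fails the run):
1. the bin is pushed shut (value of joint bin below 0.04 rad), for 0.1 s.
2. the orange end of the rocker is fully down (value of joint lock_rocker above 0.35 rad), for 0.1 s.
3. the green button is pressed in (value of joint green_button above 0.004 m), for 0.05 s.
At the end, for the whole second after the job is handed in: Bin shut (within 0.04 rad), rocker's orange end down (0.35 rad or more), green button pressed and out again (both buttons within 1.5 mm of released), green puck flat, still and within 40 mm of its start; blue puck, fob, torch and bowl within 20 mm of theirs (value of joint bin below 0.04 rad and value of joint lock_rocker above 0.35 rad and value of joint each of green_button, blue_button below 0.0015 m and distance of green_puck from where it was at the start of the episode below 0.04 m and angle between green_puck's own z axis and vertical below 0.1 rad and linear speed of green_puck below 0.02 m/s and distance of each of blue_puck, car_fob, torch, key_bowl from where it was at the start of the episode below 0.02 m); the robot touches nothing.
It fails at once if the lock rocker is thrown while the bin still stands open (value of joint lock_rocker above 0.2 rad and value of joint bin above 0.08 rad).
It fails at once if the green button is pressed before the bin is shut and locked (value of joint green_button above 0.0025 m and (value of joint bin above 0.08 rad or value of joint lock_rocker below 0.28 rad)).
It fails at once if the blue button is pressed (value of joint blue_button above 0.0025 m).
It fails at once if the green puck is lifted, tipped or pushed more than 40 mm away (height (world z) of green_puck above 0.012 m or angle between green_puck's own z axis and vertical above 0.35 rad or distance of green_puck from where it was at the start of the episode above 0.04 m).
It fails at once if the blue puck, car fob, torch or key bowl is lifted, tipped or moved more than 20 mm (distance of any of blue_puck, car_fob, torch, key_bowl from where it was at the start of the episode above 0.02 m or angle between any of blue_puck, car_fob, torch, key_bowl's own z axis and vertical above 0.35 rad).
It also fails if it takes over 51 s, if anything falls off the work surface, if the arm or the gripper's body presses on something with over 40 N, if the wrist force passes 120 N, or if a joint passes its speed limit or range.

## Working session

There is one attempt and no reset: what is moved stays moved. The work goes in short steps, Python scripts to look and compute and a tool call to move; the robot and the scene stay as the last step left them, time stands still between calls to the robot, and variables do not carry over. Pictures are saved under pics/ and viewed, at most 10 in all, crops included, and the job is handed in when it is done.

Besides the shell and the picture viewer there is one more tool, called in YAML: its name, and indented under it one key for each argument. move_arm: Moves the arm, as the interface text tells. Its arguments: {"type":"object","properties":{"plan":{"type":"array","items":{"type":"array"}},"force":{"type":"number"}},"required":["plan"]}

```bash
mkdir -p pics
cat > h.py <<'E'
import numpy as np, cv2
from workcell import env
def snap(n,f):
    im=env.snapshot(n); cv2.imwrite(f,im); return im
def ray(n,u,v):
    c=env.calibration(n);K=np.array(c["mtx"]);T=np.array(c["cam_to_world"])
    p=cv2.undistortPoints(np.array([[[u,v]]],float),K,np.array([c["k1"],0,0,0.]))[0,0]
    return T[:3,3],T[:3,:3]@np.array([p[0],p[1],1])
def at(n,u,v,z):
    o,d=ray(n,u,v); return o+d*(z-o[2])/d[2]
def proj(n,P):
    c=env.calibration(n);K=np.array(c["mtx"]);T=np.linalg.inv(np.array(c["cam_to_world"]))
    q=T[:3,:3]@np.array(P,float)+T[:3,3]
    return cv2.projectPoints(q.reshape(1,1,3),np.zeros(3),np.zeros(3),K,np.array([c["k1"],0,0,0.]))[0].ravel()
E
python3 - <<'E'
from h import *
for n in("top","side"):
    im=snap(n,f"pics/{n}0.png"); c=env.calibration(n); print(n,np.round(c["cam_to_world"],3).tolist(),c["mtx"],c["k1"])
    cv2.imwrite(f"pics/{n}0b.png",cv2.resize(im,(800,500),interpolation=cv2.INTER_CUBIC))
print(env.sense())
E
```

```text
top [[0.029, -0.982, 0.186, 0.349], [-0.999, -0.034, -0.026, 0.059], [0.032, -0.185, -0.982, 1.278], [0.0, 0.0, 0.0, 1.0]] [[480.10217092   0.         319.32468928]
 [  0.         480.10217092 196.07129115]
 [  0.           0.           1.        ]] -0.14400674982213746
side [[-0.717, -0.478, 0.508, 0.169], [-0.698, 0.484, -0.528, 0.456], [0.006, -0.733, -0.68, 0.645], [0.0, 0.0, 0.0, 1.0]] [[367.44273543   0.         319.88108782]
 [  0.         367.44273543 199.63335258]
 [  0.           0.           1.        ]] -0.08760179369633221
{'clock': 0.1, 'joints': array([ 1.24474619e+00,  5.27481541e-02,  1.40167031e+00,  1.71402027e-05,
        1.68859811e+00, -7.02857079e-02]), 'joint_vel': array([ 1.40897722e-03, -3.06458106e-03, -5.33282180e-04, -3.26152473e-04,
       -3.91152764e-05,  2.03112541e-03]), 'effort': array([ 1.04370421e-03, -3.82582319e+01, -3.60985923e+01, -8.14505302e-05,
        4.72541709e-03,  2.22125072e-05]), 'ee_pos': array([0.13269198, 0.50766138, 0.23054628]), 'tcp_rot': array([-1.48510637e-04,  1.27532914e-01,  9.91834083e-01, -6.96349397e-04]), 'wrist_force': array([ 0.06088449,  0.83458399, -0.2362746 ]), 'moment': array([-0.00516049,  0.01431478, -0.03653072]), 'grasp_force': 0.0, 'grip_width': 0.9970097741881941}
```

View pics/top0b.png

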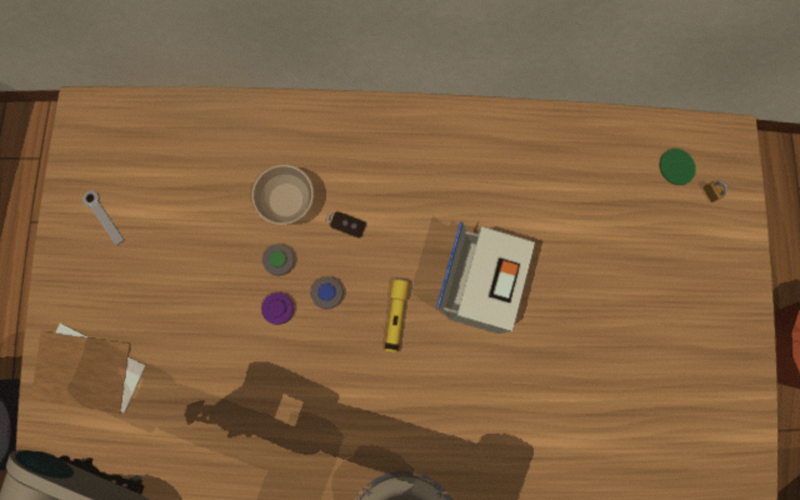

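View pics/side0b.png

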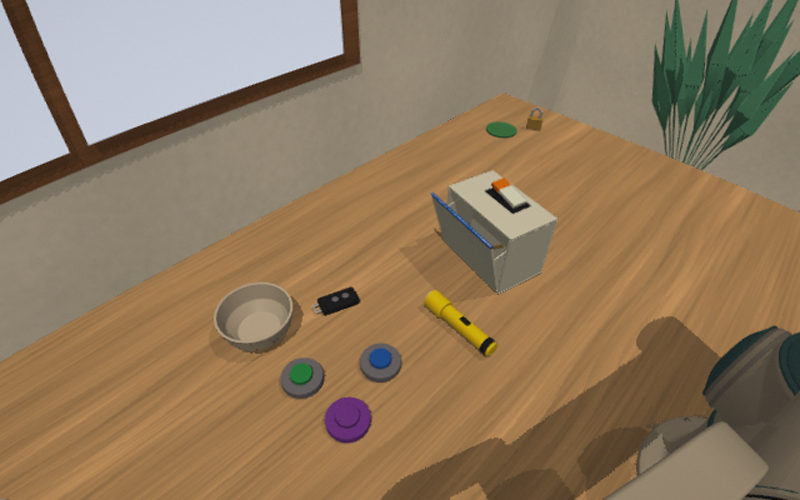

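The top view shows the housing at about (495,280), with its bin tilted out to the left. The green puck is at (278,259), blue at (327,292), the purple look-alike at (278,308), the torch at (397,315), the fob at (348,224) and the bowl at (283,195). The arm is clear of all of them. Next I'll enlarge the housing and the puck.

Run:
```python
from h import *
t=cv2.imread("pics/top0.png"); s=cv2.imread("pics/side0.png")
a=cv2.resize(t[170:270,345:435],None,fx=4.4,fy=4.4,interpolation=cv2.INTER_CUBIC)
b=cv2.resize(s[130:240,340:450],None,fx=3.6,fy=3.6,interpolation=cv2.INTER_CUBIC)
o=np.zeros((440,800,3),np.uint8); o[:440,:396]=a[:440,:396]; o[:396,400:796]=b[:396,:396]
cv2.imwrite("pics/crop1.png",o)
g=cv2.cvtColor(t,cv2.COLOR_BGR2HSV)
for n,im,z in(("top",t,.024),("side",s,.024)):
    h=cv2.cvtColor(im,cv2.COLOR_BGR2HSV)
    for name,lo,hi,z in(("green",(45,100,40),(75,255,255),.024),("blue",(105,120,60),(125,255,255),.024),("orange",(5,200,150),(15,255,255),.162),("yellow",(22,180,80),(32,255,255),.02)):
        m=cv2.inRange(h,lo,hi); k,_,st,c=cv2.connectedComponentsWithStats(m)
        for i in range(1,k):
            if st[i,4]>40: print(n,name,st[i].tolist(),c[i].round(1),at(n,*c[i],z).round(4))
```

```text
top green [528, 119, 28, 29, 625] [541.7 132.9] [ 0.7934 -0.6085  0.024 ]
top green [216, 201, 12, 13, 125] [221.6 206.8] [0.5483 0.2834 0.024 ]
top blue [255, 228, 12, 12, 110] [260.7 233.5] [0.4811 0.1761 0.024 ]
top yellow [310, 225, 8, 49, 107] [313.5 248.4] [0.4472 0.0368 0.02  ]
top yellow [318, 226, 7, 28, 57] [321.  238.2] [0.4746 0.018  0.02  ]
side green [555, 0, 85, 119, 3669] [599.4  53.7] [ 0.3822 -1.8032  0.024 ]
side green [523, 4, 42, 87, 1354] [544.9  51.2] [ 0.594  -1.5697  0.024 ]
side green [523, 81, 11, 11, 45] [528.1  85.8] [ 0.5071 -1.0914  0.024 ]
side green [389, 98, 24, 12, 232] [400.6 103.4] [ 0.7778 -0.5831  0.024 ]
side green [232, 291, 18, 17, 244] [240.5 298.9] [0.545  0.2842 0.024 ]
side blue [346, 155, 44, 42, 127] [367.9 175.3] [ 0.608 -0.186  0.024]
side blue [296, 279, 17, 16, 223] [303.9 286.4] [0.4784 0.1775 0.024 ]
side orange [394, 143, 14, 8, 63] [400.6 146.6] [ 0.5225 -0.1794  0.162 ]
side yellow [340, 232, 51, 47, 749] [363.1 254.1] [0.4483 0.0288 0.02  ]
side yellow [388, 273, 10, 12, 67] [392.4 278.7] [0.3643 0.0367 0.02  ]
```

View pics/crop1.png

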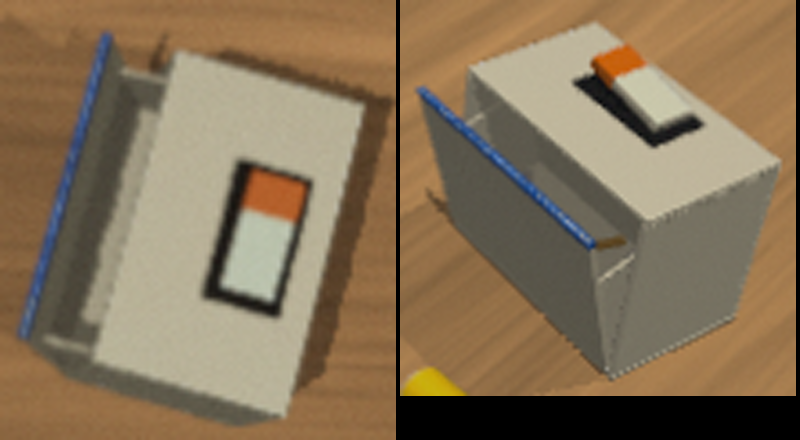

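The crop shows the roof corners at (175,52), (362,104), (286,416) and (94,360). The blue lip runs from (106,36) to (25,335), and the orange end sits at about (274,195). I'll fit the housing pose to these.

```bash
cat > fit.py <<'E'
from h import *
from scipy.optimize import least_squares
def T(u,v): return 345+u/4.4-.4,170+v/4.4-.4
def S(u,v): return 340+(u-400)/3.6-.4,130+v/3.6-.4
C=[(-.055,.09),(.055,.09),(.055,-.09),(-.055,-.09)]
tp=[T(175,52),T(362,104),T(286,416),T(94,360)]
sp=[S(468,68),S(595,24),S(778,162),S(648,222)]
def W(p,x,y,z):
    c,s=np.cos(p[2]),np.sin(p[2]); return np.array([p[0]+c*x-s*y,p[1]+s*x+c*y,z])
def lip(p,y,dx=-.005):
    a=p[3]; c,s=np.cos(a),np.sin(a); return W(p,-.055+c*dx-s*.133,y,.012+c*.133+s*dx)
def resid(p,only=None):
    r=[]
    for n,px,lp in(("top",tp,[T(106,36),T(25,335)]),("side",sp,[S(420,90),S(592,244)])):
        if only and n!=only: continue
        r+=[proj(n,W(p,*c,.14))-q for c,q in zip(C,px)]
        r+=[proj(n,lip(p,y))-q for y,q in zip((.088,-.088),lp)]
    return np.concatenate(r)
if __name__=="__main__":
  for o in("top","side",None):
    f=least_squares(resid,[.48,-.17,-1.8,.3],args=(o,)); p=f.x
    print(o,p.round(4),np.abs(f.fun).max().round(2))
  print("lip",lip(p,0).round(4),lip(p,.088).round(4),lip(p,-.088).round(4),"shut",lip([*p[:3],0],0).round(4),"lockend",W(p,.015,.022,.162).round(4),"x_h",W([0,0,p[2]],1,0,0).round(3))
  from scipy.spatial.transform import Rotation as R
  q=env.sense()["tcp_rot"]; print(R.from_quat([*q[1:],q[0]]).as_matrix().round(3).tolist())
E
python3 fit.py
```

```text
top [ 0.5072 -0.1604 -1.8187  0.2582] 0.8
side [ 0.5056 -0.1596 -1.8261  0.2606] 1.01
None [ 0.5065 -0.1603 -1.822   0.2609] 0.89
lip [ 0.5299 -0.0691  0.1392] [ 0.6151 -0.091   0.1392] [ 0.4447 -0.0472  0.1392] shut [ 0.5214 -0.1022  0.145 ] lockend [ 0.5241 -0.1803  0.162 ] x_h [-0.249 -0.969  0.   ]
[[-0.967, 0.253, -0.0], [0.253, 0.967, -0.001], [0.0, -0.001, -1.0]]
```

The fit agrees across both views to about 2 mm, and the tool's -y already lines up with the housing's +x. I'll move over with the fingers shutting.

move_arm:
  plan:
    - [[0, 0, 0], [-0.03, -0.022, 0], 0]
    - [[0, 0, 0], [-0.06, -0.045, 0], 0]
    - [[0, 0, 0], [-0.09, -0.068, 0], 0]
    - [[0, 0, 0], [-0.12, -0.09, 0], 0]
    - [[0, 0, 0], [-0.15, -0.113, 0], 0]
  force: 40

```text
clock: 0.52
ee_pos: [0.2499, 0.3591, 0.2309]
tcp_rot: [-0.0, 0.127, 0.992, -0.0]
wrist_force: [0.7, 0.3, 0.2]
grip_width: 0.304
grasp_force: 0.0
```

move_arm:
  plan:
    - [[0, 0, 0], [-0.03, -0.022, 0], 0]
    - [[0, 0, 0], [-0.06, -0.045, 0], 0]
    - [[0, 0, 0], [-0.09, -0.068, 0], 0]
    - [[0, 0, 0], [-0.12, -0.09, 0], 0]
    - [[0, 0, 0], [-0.15, -0.113, 0], 0]

```text
clock: 0.93
ee_pos: [0.3665, 0.2117, 0.2311]
tcp_rot: [-0.0, 0.127, 0.992, 0.0]
wrist_force: [0.9, 0.9, 0.4]
grip_width: 0.001
grasp_force: 0.0
```

move_arm:
  plan:
    - [[0, 0, 0], [-0.03, -0.022, 0], 0]
    - [[0, 0, 0], [-0.06, -0.045, 0], 0]
    - [[0, 0, 0], [-0.09, -0.068, 0], 0]
    - [[0, 0, 0], [-0.12, -0.09, 0], 0]
    - [[0, 0, 0], [-0.15, -0.113, 0], 0]

```text
clock: 1.35
ee_pos: [0.4831, 0.0644, 0.2309]
tcp_rot: [-0.0, 0.128, 0.992, 0.0]
wrist_force: [0.1, 0.8, -0.2]
grip_width: 0.002
grasp_force: 0.0
```

move_arm:
  plan:
    - [[0, 0, 0], [-0.03, -0.022, 0], 0]
    - [[0, 0, 0], [-0.06, -0.045, 0], 0]
    - [[0, 0, 0], [-0.079, -0.057, 0.03], 0]
    - [[0, 0, 0], [-0.079, -0.057, 0.07], 0]
    - [[0, 0, 0], [-0.079, -0.057, 0.11], 0]

```text
clock: 1.77
ee_pos: [0.5452, -0.0104, 0.12]
tcp_rot: [0.001, 0.129, 0.992, 0.0]
wrist_force: [0.5, 0.4, -1.4]
grip_width: 0.002
grasp_force: 0.0
```

Run:
```python
from h import *
s=snap("side","pics/s1.png");t=snap("top","pics/t1.png")
o=np.hstack([cv2.resize(t[130:290,280:440],(400,400)),cv2.resize(s[60:260,270:470],(400,400))]); cv2.imwrite("pics/c2.png",o)
print(env.sense()["ee_pos"])
```

```text
[ 0.54010099 -0.00900485  0.11340283]
```

View pics/c2.png

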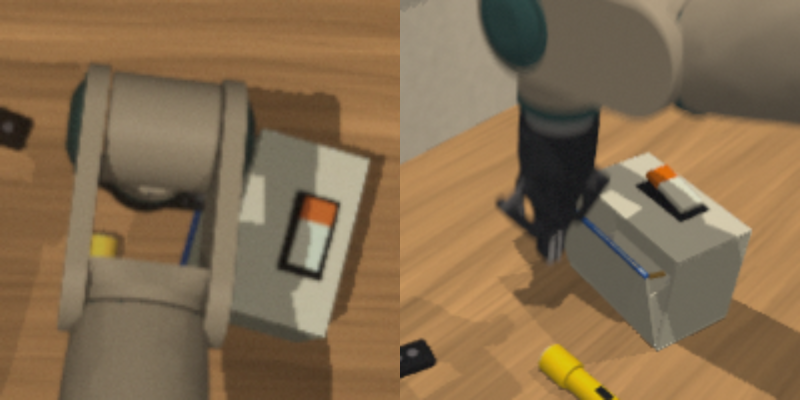

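The pictures show the fingers shut just in front of the blue lip, with the knuckles higher than the lip. I'll push gently along -y.

move_arm:
  plan:
    - [[0, 0, 0], [0, -0.01, -0.008], 0]
    - [[0, 0, 0], [0, -0.02, -0.008], 0]
    - [[0, 0, 0], [0, -0.03, -0.008], 0]
    - [[0, 0, 0], [0, -0.037, -0.008], 0]
    - [[0, 0, 0], [0, -0.045, -0.008], 0]

```text
clock: 2.28
ee_pos: [0.5335, -0.0537, 0.1313]
tcp_rot: [0.002, 0.128, 0.992, -0.0]
wrist_force: [0.4, -0.7, -0.6]
grip_width: -0.0
grasp_force: 0.0
```

move_arm:
  plan:
    - [[0, 0, 0], [0, -0.006, 0], 0]
    - [[0, 0, 0], [0, -0.012, 0], 0]
    - [[0, 0, 0], [0, -0.018, 0], 0]
    - [[0, 0, 0], [0, -0.024, 0], 0]
    - [[0, 0, 0], [0, -0.028, 0], 0]

```text
clock: 2.7
ee_pos: [0.5256, -0.0803, 0.129]
tcp_rot: [-0.0, 0.128, 0.992, -0.0]
wrist_force: [0.2, 1.2, 0.3]
grip_width: 0.006
grasp_force: 0.6
```

move_arm:
  plan:
    - [[0, 0, 0], [0, -0.004, 0], 0]
    - [[0, 0, 0], [0, -0.008, 0], 0]
    - [[0, 0, 0], [0, -0.011, 0], 0]
    - [[0, 0, 0], [0, -0.013, 0], 0]
    - [[0, 0, 0], [0, -0.014, 0], 0]

```text
clock: 3.12
ee_pos: [0.5231, -0.0898, 0.1291]
tcp_rot: [0.0, 0.126, 0.992, 0.004]
wrist_force: [4.8, 19.7, 1.1]
grip_width: 0.0
grasp_force: 10.2
```

Hard stop reached: the wrist force rose to about 20 N at the expected position, so the bin is shut. I'll back off, rise and go over the orange end.

move_arm:
  plan:
    - [[0, 0, 0], [0, 0.015, 0], 0]
    - [[0, 0, 0], [0, 0.03, -0.02], 0]
    - [[0, 0, 0], [-0.01, 0.02, -0.06], 0]
    - [[0, 0, 0], [-0.02, -0.015, -0.08], 0]
    - [[0, 0, 0], [-0.028, -0.05, -0.08], 0]

```text
clock: 3.53
ee_pos: [0.539, -0.1493, 0.2153]
tcp_rot: [0.005, 0.126, 0.992, -0.001]
wrist_force: [1.5, -0.2, 0.7]
grip_width: -0.002
grasp_force: 0.0
```

move_arm:
  plan:
    - [[0, 0, 0], [0, -0.02, 0], 0]
    - [[0, 0, 0], [0, -0.036, 0], 0]
    - [[0, 0, 0], [0, -0.036, 0.01], 0]
    - [[0, 0, 0], [0, -0.036, 0.02], 0]
    - [[0, 0, 0], [0, -0.036, 0.02], 0]

```text
clock: 3.95
ee_pos: [0.5267, -0.1825, 0.1858]
tcp_rot: [-0.003, 0.127, 0.992, 0.001]
wrist_force: [-0.0, 0.7, -0.9]
grip_width: -0.006
grasp_force: 0.0
```

Run:
```python
from h import *
s=snap("side","pics/s2.png")
cv2.imwrite("pics/c3.png",cv2.resize(s[60:260,270:470],(600,600),interpolation=cv2.INTER_CUBIC)); print(env.sense()["ee_pos"],env.sense()["wrist_force"])
```

```text
[ 0.52703094 -0.18229939  0.1869632 ] [-0.59460462  0.33523823  0.34470045]
```

View pics/c3.png

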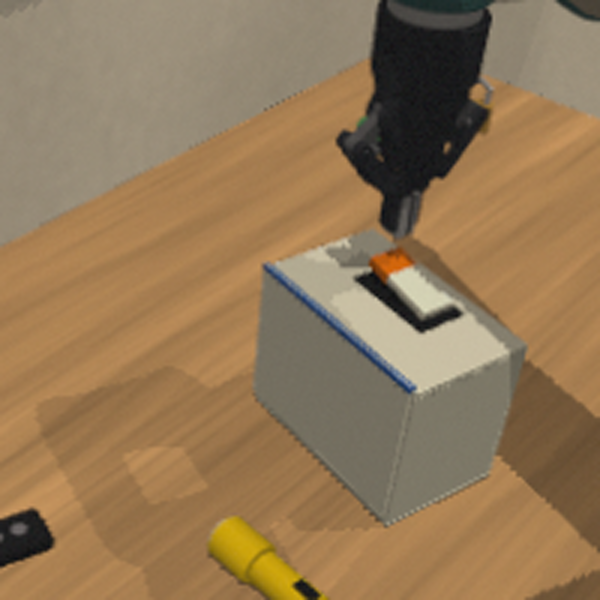

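The bin is shut and the tip is above the orange end, so I'll press down.

move_arm:
  plan:
    - [[0, 0, 0], [0, 0, 0.01], 0]
    - [[0, 0, 0], [0, 0, 0.018], 0]
    - [[0, 0, 0], [0, 0, 0.024], 0]
    - [[0, 0, 0], [0, 0, 0.028], 0]
    - [[0, 0, 0], [0, 0, 0.031], 0]

```text
clock: 4.42
ee_pos: [0.5279, -0.1832, 0.1578]
tcp_rot: [0.0, 0.127, 0.992, 0.0]
wrist_force: [0.3, 0.5, 2.7]
grip_width: 0.003
grasp_force: 1.4
```

move_arm:
  plan:
    - [[0, 0, 0], [0, 0, 0.001], 0]
    - [[0, 0, 0], [0, 0, 0.002], 0]
    - [[0, 0, 0], [0, 0, 0.002], 0]

```text
clock: 4.67
ee_pos: [0.5279, -0.1834, 0.1565]
tcp_rot: [0.0, 0.128, 0.992, 0.0]
wrist_force: [0.3, -0.0, 0.9]
grip_width: -0.002
grasp_force: 0.4
```

move_arm:
  plan:
    - [[0, 0, 0], [0, 0, 0.001], 0]
    - [[0, 0, 0], [0, 0, 0.002], 0]
    - [[0, 0, 0], [0, 0, 0.003], 0]
    - [[0, 0, 0], [0, 0, 0.003], 0]

```text
clock: 5.0
ee_pos: [0.528, -0.1835, 0.1541]
tcp_rot: [0.001, 0.128, 0.992, -0.0]
wrist_force: [0.9, 1.8, 5.3]
grip_width: -0.001
grasp_force: 2.2
```

move_arm:
  plan:
    - [[0, 0, 0], [0, 0, 0.001], 0]
    - [[0, 0, 0], [0, 0, 0.002], 0]
    - [[0, 0, 0], [0, 0, 0.002], 0]

```text
clock: 5.25
ee_pos: [0.5282, -0.1836, 0.1539]
tcp_rot: [0.001, 0.128, 0.992, -0.0]
wrist_force: [-4.0, 3.2, 12.6]
grip_width: 0.001
grasp_force: 6.0
```

The height has stalled at 0.154 with 12.6 N, which is the hard stop. I'll lift and check.

move_arm:
  plan:
    - [[0, 0, 0], [0, 0, -0.02], 0]
    - [[0, 0, 0], [0, 0, -0.05], 0]
    - [[0, 0, 0], [0, 0.02, -0.08], 0]
    - [[0, 0, 0], [0, 0.06, -0.08], 0]
    - [[0, 0, 0], [0, 0.1, -0.08], 0]

```text
clock: 5.67
ee_pos: [0.5537, -0.0869, 0.2336]
tcp_rot: [0.002, 0.129, 0.992, -0.0]
wrist_force: [1.0, -0.3, -0.4]
grip_width: -0.003
grasp_force: 0.0
```

Run:
```python
from h import *
s=snap("side","pics/s3.png")
cv2.imwrite("pics/c4.png",cv2.resize(s[100:240,300:460],(800,600)[:2] if 0 else (640,560),interpolation=cv2.INTER_CUBIC)); print(env.sense()["ee_pos"],env.sense()["wrist_force"])
```

```text
[ 0.55458911 -0.07948246  0.23212894] [0.99967444 5.47384342 0.25882056]
```

View pics/c4.png

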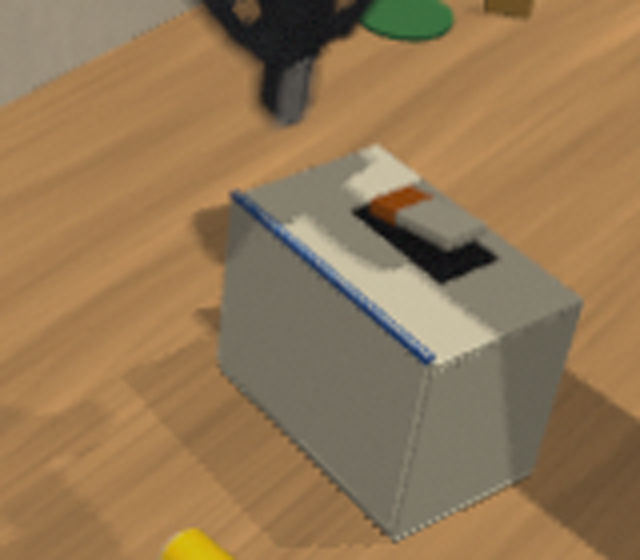

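The rocker's orange end is down, with the white end raised, and the bin is shut. Now to the green puck.

move_arm:
  plan:
    - [[0, 0, 0], [0.01, 0.035, 0], 0]
    - [[0, 0, 0], [0.02, 0.07, 0], 0]
    - [[0, 0, 0], [0.03, 0.105, 0], 0]
    - [[0, 0, 0], [0.04, 0.14, 0], 0]
    - [[0, 0, 0], [0.05, 0.175, 0], 0]

```text
clock: 6.13
ee_pos: [0.5484, 0.0966, 0.2308]
tcp_rot: [-0.0, 0.128, 0.992, -0.0]
wrist_force: [0.6, -0.2, 0.1]
grip_width: -0.004
grasp_force: 0.0
```

move_arm:
  plan:
    - [[0, 0, 0], [0.01, 0.035, 0], 0]
    - [[0, 0, 0], [0.02, 0.07, 0], 0]
    - [[0, 0, 0], [0.03, 0.105, 0], 0]
    - [[0, 0, 0], [0.04, 0.14, 0], 0]
    - [[0, 0, 0], [0.05, 0.175, 0], 0]

```text
clock: 6.55
ee_pos: [0.5444, 0.2786, 0.2308]
tcp_rot: [-0.0, 0.128, 0.992, -0.0]
wrist_force: [0.3, 0.5, -0.3]
grip_width: -0.003
grasp_force: 0.0
```

move_arm:
  plan:
    - [[0, 0, 0], [0, 0, 0.04], 0]
    - [[0, 0, 0], [0, 0, 0.08], 0]
    - [[0, 0, 0], [0, 0, 0.12], 0]
    - [[0, 0, 0], [0, 0, 0.15], 0]
    - [[0, 0, 0], [0, 0, 0.15], 0]

```text
clock: 6.97
ee_pos: [0.5406, 0.2752, 0.0725]
tcp_rot: [-0.006, 0.127, 0.992, -0.004]
wrist_force: [-0.0, -0.4, -0.6]
grip_width: 0.003
grasp_force: 0.0
```

Run:
```python
from h import *
s=snap("side","pics/s4.png")
cv2.imwrite("pics/c5.png",cv2.resize(s[220:340,160:320],(800,600),interpolation=cv2.INTER_CUBIC)); print(env.sense()["ee_pos"],env.sense()["wrist_force"])
```

```text
[0.54257027 0.27602253 0.07720762] [-0.96510409 -1.07701027  1.2589315 ]
```

View pics/c5.png

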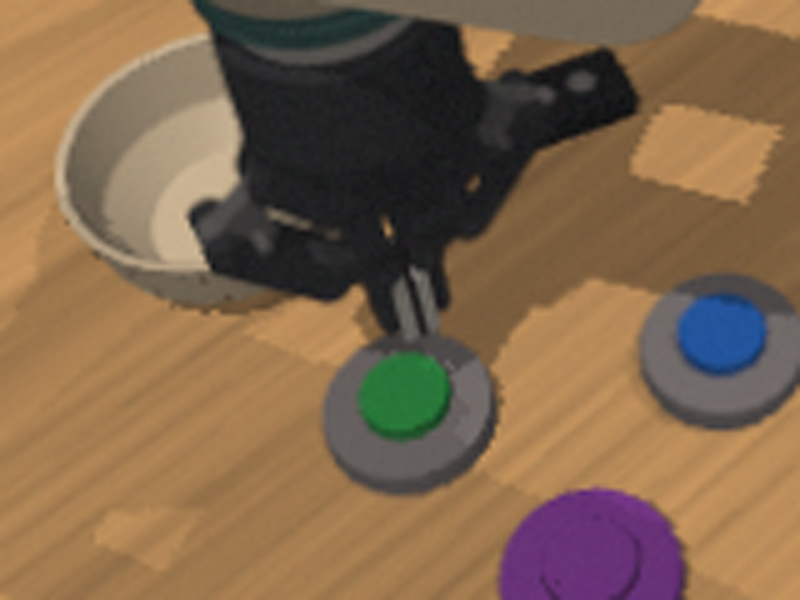

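The fingertips are shut directly above and behind the green button at (405,395). The left knuckle overlaps the bowl rim in this view, so I'll check its clearance.

Run:
```python
from h import *
for u,v in((252,195),(314,195),(283,165),(283,224)): print("rim",at("top",u/1.25,v/1.25,.055).round(3))
e=env.sense()["ee_pos"]; ty=np.array([.253,.967,0]); n=np.array([-.967,.253,0])
for u,v in((160+195/5,220+215/5),(160+215/5,220+270/5),(160+340/5,220+298/5),(160+635/5,220+100/5)):
  for off in (-.011,0,.011):
    o,d=ray("side",u,v); p=o+d*(((e+n*off-o)@n)/(d@n)); print("knuckle",off,p.round(3),"along",((p-e)@ty).round(3),"above tip",(p-e)[2].round(3))
print(e,at("top",221.6,206.8,.024))
```

```text
rim [0.677 0.34  0.055]
rim [0.681 0.209 0.055]
rim [0.745 0.279 0.055]
rim [0.617 0.27  0.055]
knuckle -0.011 [0.568 0.329 0.158] along 0.057 above tip 0.081
knuckle 0 [0.557 0.332 0.171] along 0.058 above tip 0.093
knuckle 0.011 [0.547 0.335 0.183] along 0.059 above tip 0.106
knuckle -0.011 [0.568 0.329 0.127] along 0.057 above tip 0.05
knuckle 0 [0.557 0.332 0.141] along 0.058 above tip 0.063
knuckle 0.011 [0.547 0.335 0.154] along 0.059 above tip 0.077
knuckle -0.011 [0.558 0.292 0.083] along 0.019 above tip 0.006
knuckle 0 [0.548 0.296 0.098] along 0.021 above tip 0.021
knuckle 0.011 [0.538 0.301 0.113] along 0.023 above tip 0.035
knuckle -0.011 [0.527 0.172 0.121] along -0.105 above tip 0.044
knuckle 0 [0.517 0.179 0.135] along -0.1 above tip 0.057
knuckle 0.011 [0.508 0.187 0.148] along -0.095 above tip 0.071
[0.54257027 0.27602253 0.07720762] [0.54828686 0.28337927 0.024     ]
```

The knuckle passes more than 40 mm from the rim, so I'll descend with a small correction.

move_arm:
  plan:
    - [[0, 0, 0], [-0.001, 0.006, 0], 0]
    - [[0, 0, 0], [-0.001, 0.006, 0.015], 0]
    - [[0, 0, 0], [-0.001, 0.006, 0.03], 0]
    - [[0, 0, 0], [-0.001, 0.006, 0.04], 0]
    - [[0, 0, 0], [-0.001, 0.006, 0.042], 0]

```text
clock: 7.43
ee_pos: [0.5478, 0.2831, 0.0398]
tcp_rot: [0.0, 0.128, 0.992, 0.0]
wrist_force: [-0.7, 0.5, -0.1]
grip_width: -0.003
grasp_force: 0.0
```

move_arm:
  plan:
    - [[0, 0, 0], [0, 0, 0.002], 0]
    - [[0, 0, 0], [0, 0, 0.004], 0]
    - [[0, 0, 0], [0, 0, 0.006], 0]
    - [[0, 0, 0], [0, 0, 0.007], 0]

```text
clock: 7.77
ee_pos: [0.5477, 0.2829, 0.033]
tcp_rot: [0.001, 0.128, 0.992, 0.0]
wrist_force: [-0.3, 0.0, 0.5]
grip_width: 0.001
grasp_force: 0.0
```

move_arm:
  plan:
    - [[0, 0, 0], [0, 0, 0.004], 0]
    - [[0, 0, 0], [0, 0, 0.008], 0]
    - [[0, 0, 0], [0, 0, 0.011], 0]
    - [[0, 0, 0], [0, 0, 0.013], 0]
    - [[0, 0, 0], [0, 0, 0.014], 0]

```text
clock: 8.18
ee_pos: [0.5475, 0.2829, 0.019]
tcp_rot: [0.0, 0.128, 0.992, 0.0]
wrist_force: [-2.7, -2.6, 10.3]
grip_width: 0.001
grasp_force: 4.9
```

move_arm:
  plan:
    - [[0, 0, 0], [0, 0, 0.001], 0]
    - [[0, 0, 0], [0, 0, 0.001], 0]

```text
clock: 8.35
ee_pos: [0.5476, 0.2829, 0.0189]
tcp_rot: [0.0, 0.128, 0.992, 0.0]
wrist_force: [-4.8, -2.1, 10.8]
grip_width: -0.001
grasp_force: 5.3
```

The button is at its stop: z is 0.019 and the force, 10.8 N, is above the 4 N spring maximum. I'll lift straight up, then check.

move_arm:
  plan:
    - [[0, 0, 0], [0, 0, -0.006], 0]
    - [[0, 0, 0], [0, 0, -0.02], 0]
    - [[0, 0, 0], [0, 0, -0.05], 0]
    - [[0, 0, 0], [0, 0, -0.09], 0]
    - [[0, 0, 0], [0, 0, -0.13], 0]

```text
clock: 8.77
ee_pos: [0.5465, 0.2824, 0.1484]
tcp_rot: [-0.001, 0.128, 0.992, -0.001]
wrist_force: [1.7, 0.3, -0.1]
grip_width: -0.0
grasp_force: 0.0
```

move_arm:
  plan:
    - [[0, 0, 0], [0, 0, -0.03], 0]
    - [[0, 0, 0], [0, 0.03, -0.04], 0]
    - [[0, 0, 0], [0, 0.06, -0.04], 0]
    - [[0, 0, 0], [0, 0.06, -0.04], 0]
    - [[0, 0, 0], [0, 0.06, -0.04], 0]

```text
clock: 9.18
ee_pos: [0.5621, 0.3417, 0.187]
tcp_rot: [-0.0, 0.127, 0.992, -0.0]
wrist_force: [-0.1, -0.1, 0.1]
grip_width: 0.003
grasp_force: 0.0
```

Run:
```python
from h import *
s=snap("side","pics/s5.png")
cv2.imwrite("pics/c6.png",cv2.resize(s,(800,500),interpolation=cv2.INTER_CUBIC)); print(env.sense()["ee_pos"],env.sense()["wrist_force"])
```

```text
[0.56216147 0.34075627 0.18696425] [-0.19854333 -0.04520818 -0.06859653]
```

View pics/c6.png

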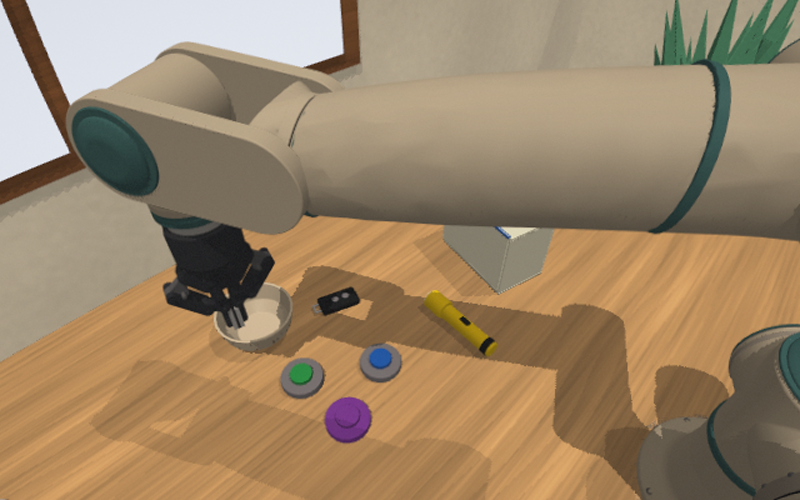

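The green puck at (302,377) and its raised button, the blue puck, fob, torch and bowl all sit where they started. The arm is clear of everything, so I'll hand in.

```bash
python3 -c "
from workcell import env
print(env.close_job())"
```

```text
the job is handed in; nothing more can be done
None
```

I pushed the bin shut, locked the rocker and pressed the green button, which sprang back. The bystanders look unmoved in the last picture, and I handed the job in at about 9 s; no verdict came back.

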